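Refit a tapered nest in the indexing dial and load its candle

TASK

One pocket of the candle machine's round dial is still bare. Seat the loose black nest in that pocket, taper down and fully home with its flange flat on the dial, and let go of it; then stand the waiting candle fully home and upright in that same nest. Lower both into place rather than letting them drop, and leave the two candles already in the dial and the screwdriver undisturbed.

Things in the scene. Friction and masses are not known exactly. Their poses are not given: they have to be found in the camera images.
- nest: loose black plastic nest, 62 mm tall, 0.16 kg, upright in a green tray. Solid tapered spigot (diameter 48 mm at the foot, 60 at height 22 mm), flange (diameter 80, heights 22 to 28), round collar (outer diameter 60, heights 28 to 62) to grip across, near its top. Tapered bore in the collar: diameter 50 at the mouth, 35 at its flat floor at height 28. Origin: centre of the foot; z up; yaw is free
- candle: waiting candle, white glass full of hard wax, 80 mm tall, 0.18 kg, upright in the other green tray. Foot diameter 34 mm, widening to 52 at height 42 with the bore's taper; heights 44 to 80 are a straight band, diameter 56, to grip. Solid: no finger fits in the rim. A wick stands 8 mm above the rim. Home, its upper 46 mm stand above the collar. Origin: centre of the foot; z up; yaw is free
- pocket (a point): the dial's bare pocket: point on its axis, level with the dial's top face; z up. A tapered hole through the 20 mm thick dial, diameter 61 mm at the top, 50.5 at the underside; the nest's spigot fits with 0.7 mm to spare all round. With the nest home its flange lies on the dial and its origin is 22 mm below this point; a candle home in that nest has its foot 6 mm above this point
- dial: fixed aluminium dial, diameter 330 mm, 20 mm thick, top face 90 mm above the work surface; it does not turn. Six pockets, 60 degrees apart, on a 120 mm radius: the bare one on the dial's +x axis, the others hold fixed black nests like the loose one, collar tops 40 mm above the dial. Hub cap: diameter 72 mm, 16 mm tall at its middle. Origin: centre of the underside; z up
- indexer: fixed round drive housing under the dial, on a 260 mm square, 10 mm thick base plate. Origin: on the work surface below the dial's centre. It carries a sensor bracket with a blue sensor, 190 to 240 mm to +x of this origin, 70 mm wide in y, 130 mm tall; keep clear of it
- candle_a: a candle like the waiting one, already home in the nest next to the bare pocket (60 degrees counter-clockwise seen from above), its rim 86 mm above the dial; leave it alone. Origin: centre of its foot; z up
- candle_b: a candle like the waiting one, already home in the nest on the other side of the bare pocket (60 degrees clockwise); leave it alone. Origin: centre of its foot; z up
- driver: a screwdriver with a red handle, 190 mm long, lying on the work surface; leave it alone. Origin: its middle, at the underside; x along it towards the tip
- tray_left: fixed shallow green tray on the robot's left (+y) of the dial, 180 mm in x by 170 mm in y, walls 16 mm high, floor 4 mm thick. It holds either the nest or the candle at the start. Origin: centre of its underside
- tray_right: fixed shallow green tray like tray_left, on the robot's right (-y) of the dial, holding the other of the two. Origin: centre of its underside

How it is judged:
By the outcome, as a careful person would: the job done as asked, in the order asked, and still so for the second after the job is handed in, with the robot touching nothing.
It also fails if it takes over 61 s, if anything falls off the work surface, if the arm or the gripper's body presses on something with over 40 N, if the wrist force passes 120 N, or if a joint passes its speed limit or range.

ROBOT

A 6-joint arm with a two-finger parallel gripper is mounted at the origin on the work surface. World frame = base frame: x ahead of the robot, y to its left, z up, the work surface at z = 0. Lengths are in mm, angles in rad, forces in N, time in s.
With the tool pointing down it reaches from about 350 to 975 mm from the base axis. Payload 7.1 kg.
Tool frame: the origin (TCP) lies between the finger pads; the fingertips stand 8 mm ahead of it and the grasp point (between the pads) lies 11 mm behind it; x points along the fingers, y is the direction in which the jaws open and shut, and the axes are right-handed (so a half turn about x gives the same grasp; the last joint's range is limited). The gripper opens to 88 mm and grips with 3 to 60 N. Pads are 20 mm wide; open, the fingers measure 115 mm over their backs; the gripper's body (75 mm by 178 mm) begins 61 mm behind the grasp point.
Start: joints at [1.206, 0.423, 1.63, -0, 1.089, -0.019], TCP at [211.811, 587.997, 230.675] pointing down, gripper open.
Joint ranges: [-3, 3], [-0.9, 2.11], [0.09, 2.58], [-1.31, 4.45], [0.11, 2.69], [-2.54, 2.54]. Speed limits (rad/s): [2.39, 2.39, 3.01, 3.14, 3.14, 3.14].

INTERFACE

Orientations are given as a rotation vector (axis times angle).
In Python, from workcell import ctrl gives the robot as it stands.
- The arm moves only by the tool apply_moves, never from a script. Its argument "increments" is a list of rows, each an object with "gripper": the opening in per cent of the stroke, from 0 (shut) to 100 (fully open); "delta_pos": the shift along the tool's x, y, z in cm, a list of three; "dr": the turn, a rotation vector about the tool's x, y, z in rad, a list of three. In form: [{"gripper": gripper, "delta_pos": [dx, dy, dz], "dr": [ax, ay, az]}, ...]. A call has exactly 5 rows; each row shifts and turns the commanded pose from where the row before left it, along the tool's axes as they then stand; what a row does not reach is not made up. A row lasts 1/12 s, in which the tool goes at most 41.7 mm and 7.16 degrees, less where a joint would pass 70% of its speed; a pose out of reach is approached as far as the arm can. A call with a gripper value outside its range is refused whole. The fingers move at their own pace and stop on an object; the grip force is fixed at half the most. Time passes only in rows, so rows that do not move let the fingers close, or fill a call up. It gives the time, the measured TCP pose, the force and the opening at its end, in the units of the state.
- ctrl.get_obs(): the state, without advancing time (a new reading comes with each control period).
- ctrl.get_image(name): name is "scene" or "side" or "wrist"; returns a dict with "img" (384x512x3 uint8, red, green, blue), "range_z" (384x512 float32, mm along the optical axis (not along the pixel's ray), 0 where there is no reading), "mtx" (3x3 intrinsics, pixels), "k1" (the pictures are not rectified: a ray, as slopes to the right and down, at radius r is drawn at 1 + k1 r^2 times it, then the intrinsics apply), "rvec" (rotation vector, rad) and "tvec" (3), from world to camera coordinates, as OpenCV has them. Camera axes: x right, y down, z forward; pixel columns grow to the right and rows downward; lengths in mm; the calibration is good to about 2 mm. A picture is of the moment at which its call begins.
- ctrl.close_job(): hands the job in, once; it reports no verdict.
The state is a dict: "t": time; "qpos": joint angles; "qvel": joint speeds; "joint_torque": joint torques, N m; "ee_pos": TCP position; "orientation": TCP orientation; "ft_force": force on the tool from outside, world axes, zero at the start; "moment": the same for the moment, N m; "width": finger opening in mm.
Only numpy, scipy, OpenCV 4.12 (cv2) and the standard library are available. Lean on these libraries where they do the work, as an engineer would, in place of code of your own. Each camera call takes 0.05 s, during which the arm holds its last target. There are 200 camera calls.

## Working session

There is one attempt and no reset: what is moved stays moved. The work goes in short steps, Python scripts to look and compute and a tool call to move; the robot and the scene stay as the last step left them, time stands still between calls to the robot, and variables do not carry over. Pictures are saved under pics/ and viewed, about 8 in all and at most 12, crops included, and the job is handed in when it is done.

Besides the shell and the picture viewer there is one more tool, called after "Call:" as name(argument=value, ...), one argument or row to a line, values as JSON. apply_moves: Moves the arm, as the interface text tells. Its arguments: {"type":"object","properties":{"increments":{"type":"array","items":{"type":"object","properties":{"gripper":{"type":"number"},"delta_pos":{"type":"array","items":{"type":"number"}},"dr":{"type":"array","items":{"type":"number"}}}}}},"required":["increments"]}

```bash
mkdir -p pics; ls
cat > h.py <<'E'
import numpy as np, cv2
from workcell import ctrl
from scipy.spatial.transform import Rotation as R
def cam(n):
    d=ctrl.get_image(n); d['R']=cv2.Rodrigues(np.array(d['rvec'],float))[0]; d['t']=np.array(d['tvec'],float).ravel(); d['K']=np.array(d['mtx'],float); return d
def slopes(d,uv):
    K=d['K']; uv=np.atleast_2d(uv).astype(float)
    p=np.c_[(uv[:,0]-K[0,2])/K[0,0],(uv[:,1]-K[1,2])/K[1,1]]; q=p.copy()
    for _ in range(20): q=p/(1+d['k1']*(q**2).sum(1,keepdims=True))
    return q
def onplane(d,uv,z):
    q=slopes(d,uv); r=np.c_[q,np.ones(len(q))]@d['R']; c=-d['R'].T@d['t']
    return c+r*((z-c[2])/r[:,2])[:,None]
def cloud(d):
    h,w=d['range_z'].shape; u,v=np.meshgrid(np.arange(w),np.arange(h))
    q=slopes(d,np.c_[u.ravel(),v.ravel()]); Z=d['range_z'].ravel()[:,None].astype(float)
    P=(np.c_[q,np.ones(len(q))]*Z-d['t'])@d['R']; P[Z[:,0]==0]=np.nan
    return P.reshape(h,w,3)
def proj(d,P):
    c=np.atleast_2d(P)@d['R'].T+d['t']; s=c[:,:2]/c[:,2:]; s=s*(1+d['k1']*(s**2).sum(1,keepdims=True))
    return s@d['K'][:2,:2].T+d['K'][:2,2]
def save(d,n): cv2.imwrite('pics/'+n,cv2.cvtColor(d['img'],cv2.COLOR_RGB2BGR))
E
python3 - <<'E'
from h import *
o=ctrl.get_obs(); print(o)
ims=[]
for n in ['scene','side','wrist']:
    d=cam(n); ims.append(d['img']); np.savez('/tmp/'+n,**{k:d[k] for k in('img','range_z','R','t','K','k1')}); print(n,-d['R'].T@d['t'],d['R'][2],d['k1'],d['K'][0,0])
a=np.zeros((600,800,3),np.uint8)
a[:300,:400]=cv2.resize(ims[0],(400,300));a[:300,400:]=cv2.resize(ims[1],(400,300));a[300:,:400]=cv2.resize(ims[2],(400,300))
cv2.imwrite('pics/1.png',a[...,::-1])
E
```

```text
pics
{'t': 0.0, 'qpos': array([ 1.20597956e+00,  4.23849977e-01,  1.63066162e+00,  2.67936769e-05,
        1.08859260e+00, -1.89788468e-02]), 'qvel': array([-5.83462962e-04, -1.09740812e-03, -1.15643561e-03,  4.93771200e-04,
        4.03561735e-05, -7.20767612e-04]), 'joint_torque': array([-1.25818828e-03, -5.44633842e+01, -2.73658955e+01,  6.43273001e-02,
        2.30491109e-02, -1.60384880e-04]), 'ee_pos': array([211.63362729, 587.51639241, 229.90712931]), 'orientation': array([ 0.27023032,  1.55401787, -0.27256357]), 'ft_force': array([ 0.5064469 , -0.03533126,  0.17249736]), 'moment': array([-0.01038038,  0.01702247,  0.04283376]), 'width': 88.1844994564179}
scene [1377.40440632  732.1263956   856.55243577] [-0.59734314 -0.55252966 -0.58128491] 0.05796958546273821 452.37510930543397
side [ -18.50339488 -757.74418582  678.70826054] [ 0.54040506  0.66570855 -0.51458186] -0.09463475345958786 393.20187176789767
wrist [144.18772471 612.11083231 384.127977  ] [ 0.24840064 -0.09273648 -0.964208  ] 0.007434078111962635 330.7647531089451
```

View pics/1.png

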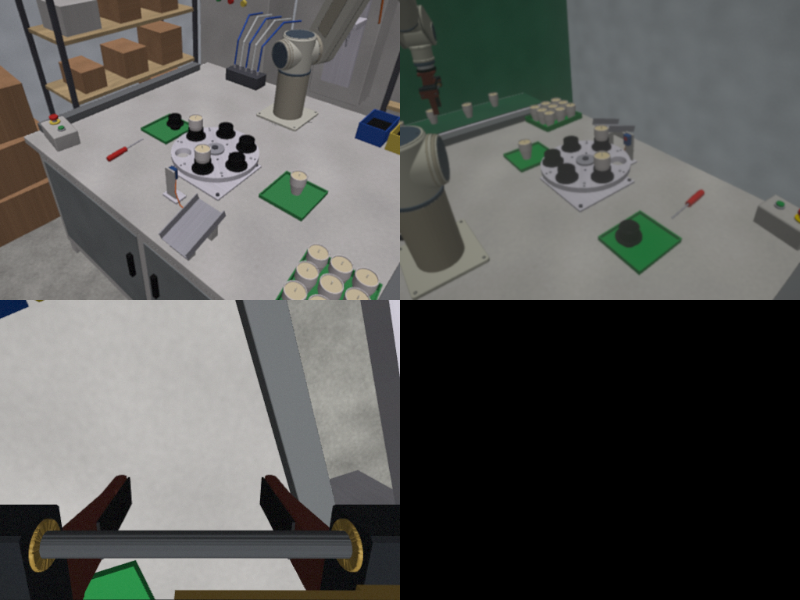

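```bash
cat > m.py <<'E'
from h import *
from scipy.optimize import least_squares
def circ(p,r=None):
    f=lambda x:np.hypot(p[:,0]-x[0],p[:,1]-x[1])-(x[2] if r is None else r)
    s=least_squares(f,[*p.mean(0)[:2],r or 50],loss='soft_l1'); return s.x
E
python3 - <<'E'
from m import *
for n in ['scene','side']:
    f=np.load(f'/tmp/{n}.npz'); d={k:f[k] for k in f}
    P=cloud(d); z=P[...,2]
    x,y=P[...,0],P[...,1]
    roi=(x>350)&(x<1000)&(y>-550)&(y<550)
    print(n,'table z',np.nanmedian(z[roi&(abs(z)<15)]))
    g=roi&(abs(z-90)<4)
    print('dial pts',g.sum(),np.nanmin(P[g],0),np.nanmax(P[g],0))
    for name,zz in (('rim176',176),('collar130',130),('loose nest66',66),('loose candle84',84)):
        m=(roi&(abs(z-zz)<4)).astype(np.uint8)
        k,l,s,c=cv2.connectedComponentsWithStats(m)
        for i in range(1,k):
            if s[i,4]>60: 
                q=P[l==i]; print(name,s[i,4],c[i].round(),q.mean(0).round(1),(q.max(0)-q.min(0)).round())
E
```

```text
scene table z 1.6026194874065105
dial pts 3080 [ 387.26740347 -145.36491241   86.01105262] [890.52436358 548.81103229  93.99708203]
rim176 149 [250. 151.] [535.6 -97.5 175.1] [57. 56.  8.]
rim176 209 [259. 190.] [667.8  63.1 174.8] [59. 57.  8.]
collar130 96 [289. 161.] [443.6 -20.5 130.3] [61. 62.  8.]
collar130 68 [251. 166.] [547.4 -84.1 130.7] [52. 57.  8.]
collar130 119 [316. 178.] [463.5  98.2 130.1] [58. 60.  8.]
collar130 134 [303. 200.] [576.4 140.1 130.2] [59. 60.  8.]
collar130 92 [259. 208.] [680.8  75.4 130.3] [59. 58.  8.]
collar130 88 [219. 216.] [774.9  21.9 129.7] [26. 43.  8.]
loose nest66 77 [223. 148.] [ 452.6 -310.    66.2] [59. 61.  8.]
loose nest66 62 [ 77. 175.] [ 883.  -528.3   66.6] [58. 31.  8.]
loose nest66 442 [243. 286.] [863.7 195.5  65.9] [119.  97.   8.]
loose nest66 91 [253. 312.] [904.5 266.6  66.1] [115.   6.   8.]
loose candle84 256 [275. 223.] [656.3 111.1  83.9] [234. 249.   8.]
loose candle84 228 [383. 225.] [465.5 327.4  82.8] [59. 57.  8.]
loose candle84 430 [259. 267.] [808.2 194.6  83.9] [118.  98.   8.]
loose candle84 79 [270. 293.] [850.4
[... 334 characters left out ...]
96149725  93.97551503]
rim176 104 [257. 163.] [669.6  60.9 174.3] [60. 56.  8.]
rim176 151 [258. 199.] [535.2 -99.  174.2] [55. 57.  6.]
collar130 98 [218. 178.] [576.  135.9 128.9] [59. 65.  6.]
collar130 69 [258. 179.] [657.1  47.  129.8] [60. 54.  8.]
collar130 112 [194. 196.] [461.6  93.4 129.3] [60. 58.  7.]
collar130 125 [213. 215.] [442.9 -24.  129.2] [58. 62.  7.]
collar130 99 [259. 217.] [ 523.7 -113.8  130.1] [56. 53.  8.]
loose nest66 98 [467. 264.] [ 824.9 -534.4   67.7] [66. 34.  8.]
loose nest66 169 [293. 290.] [ 451.4 -312.3   64.8] [60. 59.  6.]
loose candle84 100 [159. 181.] [467.1 326.6  82.5] [55. 56.  6.]
loose candle84 272 [238. 236.] [472.7 -92.   84. ] [250. 208.   8.]
```

```bash
cat >> h.py <<'E'
def wrap(a,m=2*np.pi): return (a+m/2)%m-m/2
def goto(p,yaw=None):
    """print tool-frame deltas (cm) at current yaw to reach TCP p; yaw = desired direction of tool y in world (mod pi)"""
    o=ctrl.get_obs(); M=R.from_rotvec(o['orientation']).as_matrix()
    y=np.arctan2(M[1,1],M[0,1]); e=np.array(p)-o['ee_pos']
    print('t %.2f tcp %s yaw %.3f j6 %.2f w %.1f F %s'%(o['t'],o['ee_pos'].round(1),y,o['qpos'][5],o['width'],o['ft_force'].round(1)))
    print('tool x',M[:,0].round(4),'err world',e.round(1),'tool cm',(M.T@e/10).round(2))
    # level correction
    Mx=M[:,0]; c=np.cross(Mx,[0,0,-1]); print('level dr tool',(M.T@c).round(4))
    if yaw is not None:
        a=wrap(yaw-y,np.pi); print('turn dr_x (before shift)',round(-a,3),'or',round(-a+np.pi,3),round(-a-np.pi,3))
        Rz=R.from_euler('z',a).as_matrix(); print('tool cm after turn',((Rz@M).T@e/10).round(2))
E
python3 - <<'E'
from h import *
goto([452,-311,250],np.arctan2(-0.63,0.776))
E
```

```text
t 0.15 tcp [211.7 587.6 230.1] yaw 1.225 j6 -0.02 w 87.8 F [ 0.2  0.2 -0.6]
tool x [-4.0e-04 -1.1e-03 -1.0e+00] err world [ 240.3 -898.6   19.9] tool cm [ -1.9  -76.4   53.07]
level dr tool [ 0.     -0.      0.0011]
turn dr_x (before shift) -1.235 or 1.907 -4.376
tool cm after turn [ -1.9  -75.3  -54.62]
```

Call:
apply_moves(
  increments=[
    {"gripper": 100,"delta_pos": [-0.8,0,1.5],"dr": [0.025,0,0]},
    {"gripper": 100,"delta_pos": [-0.8,-0.2,3],"dr": [0.05,0,0]},
    {"gripper": 100,"delta_pos": [-0.8,-0.3,4],"dr": [0.068,0,0]},
    {"gripper": 100,"delta_pos": [-0.8,-0.3,4],"dr": [0.068,0,0]},
    {"gripper": 100,"delta_pos": [-0.8,-0.3,4],"dr": [0.068,0,0]},
  ],
)

```text
t: 0.57
ee_pos: [356.8, 504.9, 271.5]
orientation: [0.493, 1.514, -0.492]
ft_force: [-0.3, 0.4, -0.5]
width: 87.9
```

Call:
apply_moves(
  increments=[
    {"gripper": 100,"delta_pos": [0,-0.3,4],"dr": [0.068,0,0]},
    {"gripper": 100,"delta_pos": [0,-0.3,4],"dr": [0.068,0,0]},
    {"gripper": 100,"delta_pos": [0,-0.3,4],"dr": [0.068,0,0]},
    {"gripper": 100,"delta_pos": [0,-0.3,4],"dr": [0.068,0,0]},
    {"gripper": 100,"delta_pos": [0,-0.3,4],"dr": [0.068,0,0]},
  ],
)

```text
t: 0.98
ee_pos: [490.6, 355.7, 271.2]
orientation: [0.756, 1.435, -0.755]
ft_force: [0.2, 0.6, 0.4]
width: 87.9
```

Call:
apply_moves(
  increments=[
    {"gripper": 100,"delta_pos": [0,-0.3,4],"dr": [0.068,0,0]},
    {"gripper": 100,"delta_pos": [0,-0.3,4],"dr": [0.068,0,0]},
    {"gripper": 100,"delta_pos": [0,-0.3,4],"dr": [0.068,0,0]},
    {"gripper": 100,"delta_pos": [0,-0.3,4],"dr": [0.068,0,0]},
    {"gripper": 100,"delta_pos": [0,-0.3,4],"dr": [0.068,0,0]},
  ],
)

```text
t: 1.4
ee_pos: [566.6, 170.9, 271.2]
orientation: [1.015, 1.321, -1.014]
ft_force: [0.4, -0.4, 0.1]
width: 88.0
```

Call:
apply_moves(
  increments=[
    {"gripper": 100,"delta_pos": [0,0,4],"dr": [0.068,0,0]},
    {"gripper": 100,"delta_pos": [0,0.5,4],"dr": [0.068,0,0]},
    {"gripper": 100,"delta_pos": [0,0.5,4],"dr": [0.068,0,0]},
    {"gripper": 100,"delta_pos": [0,0.5,4],"dr": [0.068,0,0]},
    {"gripper": 100,"delta_pos": [0,0,0],"dr": [0,0,0]},
  ],
)

```text
t: 1.82
ee_pos: [607.5, 11.1, 271.2]
orientation: [1.22, 1.199, -1.221]
ft_force: [-0.6, 0.1, 0.3]
width: 87.8
```

Run:
```python
from m import *
d=cam('wrist'); save(d,'2.png'); P=cloud(d)
print(-d['R'].T@d['t']); print(proj(d,[[649.5,-56,90],[668.5,62,176],[535.4,-98.2,176],[556,20,106]]).round())
z=P[...,2]; print(np.nanmedian(z[(abs(z-90)<8)]))
for zz in (176,130):
    m=(abs(z-zz)<4).astype(np.uint8); k,l,s,c=cv2.connectedComponentsWithStats(m)
    for i in range(1,k):
        if s[i,4]>200: q=P[l==i]; print(zz,s[i,4],c[i].round(),q.mean(0).round(1),(q.max(0)-q.min(0)).round())
np.savez('/tmp/w',P=P,**{k:d[k] for k in('img','range_z','R','t','K','k1')})
goto([452,-311,250],-0.682)
```

```text
[609.07416601  83.65676852 425.17467473]
[[289. 233.]
 [330. 130.]
 [169. 318.]
 [197. 169.]]
90.43535563855244
176 1307 [329. 129.] [667.6  62.4 174.6] [56. 56.  6.]
176 479 [170. 337.] [ 534.  -119.2  174.2] [50. 16.  6.]
130 1430 [207.  35.] [574.8 135.4 129.5] [59. 54.  6.]
130 1594 [77. 86.] [462.4  97.5 129.5] [60. 59.  7.]
130 325 [294. 116.] [647.2  70.2 129.8] [34. 56.  6.]
130 1035 [431. 169.] [773.6  20.5 128.2] [27. 45.  6.]
130 1241 [ 76. 218.] [442.5 -21.3 129.7] [60. 59.  7.]
130 444 [191. 272.] [547.6 -79.6 130. ] [44. 36.  8.]
t 1.87 tcp [607.   13.9 271.1] yaw -0.013 j6 0.02 w 87.4 F [0.1 1.3 0.1]
tool x [ 5.e-04 -6.e-04 -1.e+00] err world [-155.  -324.9  -21.1] tool cm [  2.12 -15.09  32.68]
level dr tool [ 0.      0.0006 -0.0005]
turn dr_x (before shift) 0.669 or 3.811 -2.472
tool cm after turn [ 2.13  8.45 34.99]
```

View pics/2.png

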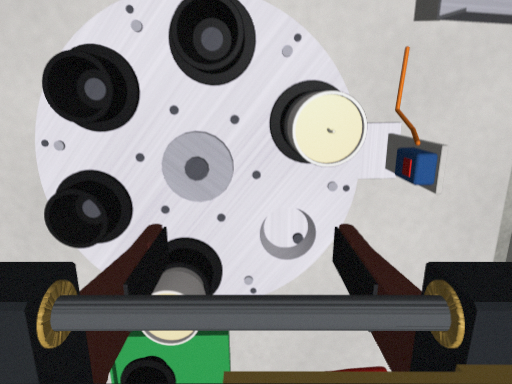

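Run:
```python
from m import *
f=np.load('/tmp/w.npz'); d={k:f[k] for k in f}; P=d['P']; z=P[...,2]
for th in (88,86.5,84):
    m=((z<th)).astype(np.uint8); m[:, :240]=0; m[:,340:]=0; m[:180]=0; m[280:]=0
    c=max(cv2.findContours(m,cv2.RETR_EXTERNAL,cv2.CHAIN_APPROX_NONE)[0],key=cv2.contourArea)[:,0]
    q=onplane(d,c,90)[:,:2]; print('depth',th,len(c),circ(q))
# radial edges in intensity
g=cv2.GaussianBlur(cv2.cvtColor(d['img'],cv2.COLOR_RGB2GRAY),(3,3),0).astype(np.float32)
c0=np.array([649.5,-56.]); 
for it in range(3):
    pts=[]
    for a in np.arange(0,2*np.pi,.05):
        r=np.arange(26,36,.25); w=np.c_[c0[0]+r*np.cos(a),c0[1]+r*np.sin(a),np.full(len(r),90.)]
        uv=proj(d,w).astype(np.float32); v=cv2.remap(g,uv[:,:1],uv[:,1:],1).ravel(); gr=np.gradient(v)
        i=abs(gr).argmax()
        if abs(gr[i])>2: pts.append(w[i,:2])
    pts=np.array(pts); s=circ(pts); c0=s[:2]
    print('edge',len(pts),s,np.median(abs(np.hypot(*(pts-c0).T)-s[2])))
    ss=circ(pts,30.5); print(ss)
# fixed features via same wrist cam
cs=np.array([[667.6,62.4],[574.8,135.4],[462.4,97.5],[442.5,-21.3]])
print('hex predictions: a-opp center',(cs[0]+cs[3])/2,'bare from centre', cs[0]+cs[3]-cs[2])
# candle a top edge circle
```

```text
depth 88 156 [647.76080489 -56.55202421  29.23484515]
depth 86.5 148 [647.52750354 -55.88354377  28.64423518]
depth 84 148 [647.20903592 -54.99533931  27.75319846]
edge 102 [647.65675928 -56.55150407  30.36545075] 0.25806284444388616
[647.60959435 -56.46069846  30.5       ]
edge 102 [647.62163474 -56.62017507  30.36556068] 0.2578220902987898
[647.58769192 -56.52332616  30.5       ]
edge 103 [647.65258909 -56.54073617  30.39962572] 0.20259958373235776
[647.62583852 -56.47100119  30.5       ]
hex predictions: a-opp center [555.05  20.55] bare from centre [647.7 -56.4]
```

Call:
apply_moves(
  increments=[
    {"gripper": 100,"delta_pos": [0,-0.5,3],"dr": [0.06,0,0]},
    {"gripper": 100,"delta_pos": [0,-1,3.5],"dr": [0.068,0,0]},
    {"gripper": 100,"delta_pos": [0,-1,3.5],"dr": [0.068,0,0]},
    {"gripper": 100,"delta_pos": [0,-1,3.5],"dr": [0.068,0,0]},
    {"gripper": 100,"delta_pos": [0,-0.5,3.5],"dr": [0.068,0,0]},
  ],
)

```text
t: 2.28
ee_pos: [542.2, -144.6, 270.9]
orientation: [1.455, 1.029, -1.455]
ft_force: [0.9, 1.2, -0.4]
width: 88.1
```

Call:
apply_moves(
  increments=[
    {"gripper": 100,"delta_pos": [0,-0.5,3.5],"dr": [0.068,0,0]},
    {"gripper": 100,"delta_pos": [0,-0.5,3.5],"dr": [0.068,0,0]},
    {"gripper": 100,"delta_pos": [0,0,2],"dr": [0.068,0,0]},
    {"gripper": 100,"delta_pos": [0,0,0],"dr": [0.068,0,0]},
    {"gripper": 100,"delta_pos": [0,0,0],"dr": [0.065,0,0]},
  ],
)

```text
t: 2.7
ee_pos: [498.8, -224.1, 271.1]
orientation: [1.69, 0.807, -1.69]
ft_force: [-0.8, -0.4, -0.1]
width: 87.8
```

Run:
```python
from h import *
goto([452,-311,150],-0.682)
```

```text
t 2.70 tcp [ 498.8 -224.1  271.1] yaw -0.680 j6 0.24 w 87.8 F [-0.8 -0.4 -0.1]
tool x [ 3.e-04  0.e+00 -1.e+00] err world [ -46.8  -86.9 -121.1] tool cm [12.11  1.82  9.7 ]
level dr tool [ 0.     -0.0002 -0.0002]
turn dr_x (before shift) 0.002 or 3.144 -3.14
tool cm after turn [12.11  1.84  9.7 ]
```

Call:
apply_moves(
  increments=[
    {"gripper": 100,"delta_pos": [2.4,0.36,1.94],"dr": [0,0,0]},
    {"gripper": 100,"delta_pos": [2.4,0.36,1.94],"dr": [0,0,0]},
    {"gripper": 100,"delta_pos": [2.4,0.36,1.94],"dr": [0,0,0]},
    {"gripper": 100,"delta_pos": [2.4,0.36,1.94],"dr": [0,0,0]},
    {"gripper": 100,"delta_pos": [2.4,0.36,1.94],"dr": [0,0,0]},
  ],
)

```text
t: 3.12
ee_pos: [452.8, -310.5, 150.2]
orientation: [1.686, 0.811, -1.685]
ft_force: [0.0, 0.3, 0.8]
width: 88.1
```

Call:
apply_moves(
  increments=[
    {"gripper": 100,"delta_pos": [0,0,0],"dr": [0,0,0]},
    {"gripper": 100,"delta_pos": [0,0,0],"dr": [0,0,0]},
    {"gripper": 100,"delta_pos": [0,0,0],"dr": [0,0,0]},
    {"gripper": 100,"delta_pos": [0,0,0],"dr": [0,0,0]},
    {"gripper": 100,"delta_pos": [0,0,0],"dr": [0,0,0]},
  ],
)

```text
t: 3.53
ee_pos: [454.2, -310.0, 152.2]
orientation: [1.686, 0.809, -1.684]
ft_force: [0.2, 0.3, 1.2]
width: 88.0
```

Run:
```python
from m import *
d=cam('wrist'); save(d,'3.png'); P=cloud(d)
print(proj(d,[[452,-311,66]]).round())
z=P[...,2]; m=(abs(z-66)<4).astype(np.uint8); k,l,s,c=cv2.connectedComponentsWithStats(m)
for i in range(1,k):
    if s[i,4]>200: q=P[l==i]; print(s[i],c[i].round(),q.mean(0).round(1),np.median(q[:,2]),(q.max(0)-q.min(0)).round()); print(circ(onplane(d,max(cv2.findContours((l==i).astype(np.uint8),cv2.RETR_EXTERNAL,cv2.CHAIN_APPROX_NONE)[0],key=cv2.contourArea)[:,0],66)[:,:2]))
goto([452,-311,45],-0.682)
```

```text
[[248. 204.]]
[ 210  164   79   76 1742] [249. 203.] [ 452.9 -311.4   65.8] 66.02982602580579 [60. 60.  6.]
[ 452.95855332 -311.33349251   29.64895365]
t 3.58 tcp [ 454. -310.  152.] yaw -0.674 j6 0.05 w 87.9 F [0.4 0.4 0.3]
tool x [ 0.0018 -0.0012 -1.    ] err world [  -2.   -1. -107.] tool cm [10.7  -0.12  0.2 ]
level dr tool [ 0.     -0.0002 -0.0022]
turn dr_x (before shift) 0.008 or 3.15 -3.133
tool cm after turn [10.7  -0.12  0.2 ]
```

View pics/3.png

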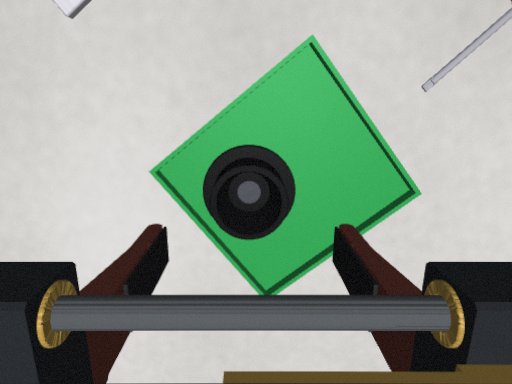

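Call:
apply_moves(
  increments=[
    {"gripper": 100,"delta_pos": [2,-0.04,0.19],"dr": [0.008,0,0]},
    {"gripper": 100,"delta_pos": [2.5,0,0],"dr": [0,0,0]},
    {"gripper": 100,"delta_pos": [2.5,0,0],"dr": [0,0,0]},
    {"gripper": 100,"delta_pos": [2.2,0,0],"dr": [0,0,0]},
    {"gripper": 100,"delta_pos": [1.5,0,0],"dr": [0,0,0]},
  ],
)

```text
t: 4.0
ee_pos: [451.4, -310.9, 42.6]
orientation: [1.691, 0.806, -1.692]
ft_force: [-0.5, 0.0, -0.0]
width: 87.5
```

Call:
apply_moves(
  increments=[
    {"gripper": 100,"delta_pos": [0,0,0],"dr": [0,0,0]},
    {"gripper": 100,"delta_pos": [0,0,0],"dr": [0,0,0]},
    {"gripper": 80,"delta_pos": [0,0,0],"dr": [0,0,0]},
    {"gripper": 75,"delta_pos": [0,0,0],"dr": [0,0,0]},
    {"gripper": 73,"delta_pos": [0,0,0],"dr": [0,0,0]},
  ],
)

```text
t: 4.42
ee_pos: [452.2, -312.1, 45.0]
orientation: [1.692, 0.803, -1.69]
ft_force: [0.1, -0.1, 1.6]
width: 71.3
```

Run:
```python
from h import *
goto([452.5,-311.2,45],-0.682)
```

```text
t 4.42 tcp [ 452.2 -312.1   45. ] yaw -0.683 j6 0.06 w 71.3 F [ 0.1 -0.1  1.6]
tool x [ 0.0019 -0.0014 -1.    ] err world [0.3 0.9 0. ] tool cm [-0.   -0.03 -0.09]
level dr tool [ 0.     -0.0001 -0.0023]
turn dr_x (before shift) -0.001 or 3.141 -3.142
tool cm after turn [-0.   -0.03 -0.09]
```

Call:
apply_moves(
  increments=[
    {"gripper": 70,"delta_pos": [0,-0.03,-0.08],"dr": [0,0,-0.002]},
    {"gripper": 68,"delta_pos": [0,0,0],"dr": [0,0,0]},
    {"gripper": 60,"delta_pos": [0,0,0],"dr": [0,0,0]},
    {"gripper": 50,"delta_pos": [0,0,0],"dr": [0,0,0]},
    {"gripper": 50,"delta_pos": [0,0,0],"dr": [0,0,0]},
  ],
)

```text
t: 4.83
ee_pos: [452.0, -311.0, 44.2]
orientation: [1.692, 0.806, -1.693]
ft_force: [-0.3, 1.3, 6.0]
width: 59.0
```

Call:
apply_moves(
  increments=[
    {"gripper": 50,"delta_pos": [0,0,0],"dr": [0,0,0]},
    {"gripper": 50,"delta_pos": [-0.5,0,0],"dr": [0,0,0]},
    {"gripper": 50,"delta_pos": [-1,0,0],"dr": [0,0,0]},
    {"gripper": 50,"delta_pos": [-1,0,0],"dr": [0,0,0]},
    {"gripper": 50,"delta_pos": [-1.5,0,0],"dr": [0,0,0]},
  ],
)

```text
t: 5.25
ee_pos: [451.1, -310.5, 84.0]
orientation: [1.691, 0.808, -1.695]
ft_force: [0.6, -0.1, -1.8]
width: 58.6
```

Run:
```python
from h import *
goto([648.3,-56.3,230],-0.682)
```

```text
t 5.25 tcp [ 451.1 -310.5   84. ] yaw -0.683 j6 0.06 w 58.6 F [ 0.6 -0.1 -1.8]
tool x [-0.0029  0.0022 -1.    ] err world [197.2 254.2 146. ] tool cm [-14.6   -0.8  -32.16]
level dr tool [0.     0.0001 0.0037]
turn dr_x (before shift) -0.001 or 3.14 -3.143
tool cm after turn [-14.6   -0.77 -32.16]
```

Call:
apply_moves(
  increments=[
    {"gripper": 50,"delta_pos": [-2.5,0,0],"dr": [0,0,0.003]},
    {"gripper": 50,"delta_pos": [-3.5,0,-0.5],"dr": [0,0,0]},
    {"gripper": 50,"delta_pos": [-3.5,0,-1],"dr": [0,0,0]},
    {"gripper": 50,"delta_pos": [-3.5,0,-1.5],"dr": [0,0,0]},
    {"gripper": 50,"delta_pos": [-3.5,0,-2],"dr": [0,0,0]},
  ],
)

```text
t: 5.67
ee_pos: [482.6, -271.9, 251.3]
orientation: [1.693, 0.802, -1.692]
ft_force: [0.9, -0.7, -2.7]
width: 58.7
```

Call:
apply_moves(
  increments=[
    {"gripper": 50,"delta_pos": [0,-0.1,-3],"dr": [0,0,0]},
    {"gripper": 50,"delta_pos": [0,-0.1,-3.5],"dr": [0,0,0]},
    {"gripper": 50,"delta_pos": [0,-0.1,-3.5],"dr": [0,0,0]},
    {"gripper": 50,"delta_pos": [0,-0.1,-3.5],"dr": [0,0,0]},
    {"gripper": 50,"delta_pos": [0,-0.1,-3.5],"dr": [0,0,0]},
  ],
)

```text
t: 6.08
ee_pos: [587.1, -135.5, 249.8]
orientation: [1.693, 0.803, -1.691]
ft_force: [-0.0, 0.0, -2.6]
width: 58.5
```

Run:
```python
from m import *
goto([648.3,-56.3,230],-0.682)
d=cam('wrist'); save(d,'4.png'); np.savez('/tmp/w4',**{k:d[k] for k in('img','range_z','R','t','K','k1')})
g=cv2.GaussianBlur(cv2.cvtColor(d['img'],cv2.COLOR_RGB2GRAY),(3,3),0).astype(np.float32)
print(proj(d,[[648.3,-56.3,90]]))
goto([648.3,-56.3,230],-0.682)
```

```text
t 6.08 tcp [ 587.1 -135.5  249.8] yaw -0.683 j6 0.44 w 58.5 F [-0.   0.  -2.6]
tool x [ 1.5e-03 -9.0e-04 -1.0e+00] err world [ 61.2  79.2 -19.8] tool cm [  1.99  -0.26 -10.01]
level dr tool [ 0.     -0.0003 -0.0017]
turn dr_x (before shift) -0.001 or 3.14 -3.143
tool cm after turn [  1.99  -0.25 -10.01]
[[246.13974797  69.59005689]]
t 6.13 tcp [ 590.7 -131.2  250. ] yaw -0.681 j6 0.44 w 58.7 F [ 3.1  3.8 -1.1]
tool x [ 0.0046  0.0015 -1.    ] err world [ 57.6  74.9 -20. ] tool cm [ 2.03 -0.25 -9.43]
level dr tool [ 0.     -0.0041 -0.0026]
turn dr_x (before shift) 0.001 or 3.143 -3.141
tool cm after turn [ 2.03 -0.25 -9.43]
```

View pics/4.png

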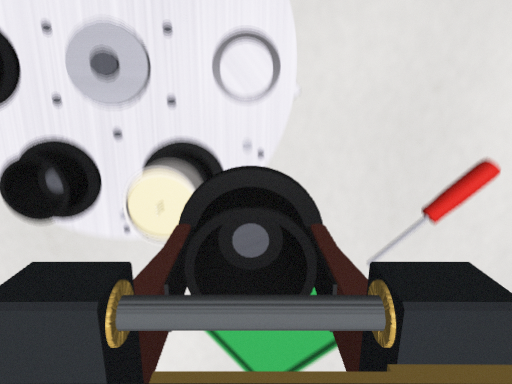

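Call:
apply_moves(
  increments=[
    {"gripper": 50,"delta_pos": [0,-0.05,-1.5],"dr": [0,0,-0.002]},
    {"gripper": 50,"delta_pos": [0,0,-0.5],"dr": [0,0,0]},
    {"gripper": 50,"delta_pos": [0,0,0],"dr": [0,0,0]},
    {"gripper": 50,"delta_pos": [0,0,0],"dr": [0,0,0]},
    {"gripper": 50,"delta_pos": [0,0,0],"dr": [0,0,0]},
  ],
)

```text
t: 6.55
ee_pos: [598.2, -122.1, 248.7]
orientation: [1.692, 0.805, -1.694]
ft_force: [-0.7, -0.8, -1.8]
width: 58.7
```

Call:
apply_moves(
  increments=[
    {"gripper": 50,"delta_pos": [0,0,0],"dr": [0,0,0]},
    {"gripper": 50,"delta_pos": [0,0,0],"dr": [0,0,0]},
    {"gripper": 50,"delta_pos": [0,0,0],"dr": [0,0,0]},
    {"gripper": 50,"delta_pos": [0,0,0],"dr": [0,0,0]},
    {"gripper": 50,"delta_pos": [0,0,0],"dr": [0,0,0]},
  ],
)

```text
t: 6.97
ee_pos: [598.8, -121.4, 248.7]
orientation: [1.692, 0.805, -1.693]
ft_force: [-0.3, -0.6, -1.7]
width: 58.7
```

```bash
cat >> m.py <<'E'
def edgecirc(d,c0,z,r0,band=5,mn=2.,arc=(0,2*np.pi)):
    g=cv2.GaussianBlur(cv2.cvtColor(d['img'],cv2.COLOR_RGB2GRAY),(3,3),0).astype(np.float32); c0=np.array(c0,float)
    for it in range(4):
        pts=[]
        for a in np.arange(*arc,.05):
            r=np.arange(r0-band,r0+band,.25); w=np.c_[c0[0]+r*np.cos(a),c0[1]+r*np.sin(a),np.full(len(r),float(z))]
            uv=proj(d,w).astype(np.float32); v=cv2.remap(g,uv[:,:1],uv[:,1:],1).ravel(); gr=np.gradient(v); i=abs(gr).argmax()
            if abs(gr[i])>mn: pts.append(w[i,:2])
        pts=np.array(pts); s=circ(pts,r0); c0=s[:2]
    return s[:2],circ(pts),len(pts),np.median(abs(np.hypot(*(pts-s[:2]).T)-r0))
E
python3 - <<'E'
from m import *
goto([648.3,-56.3,230],-0.682)
o=ctrl.get_obs(); M=R.from_rotvec(o['orientation']).as_matrix(); T=o['ee_pos']
d=cam('wrist'); np.savez('/tmp/w4',**{k:d[k] for k in('img','range_z','R','t','K','k1')})
P=cloud(d); z=P[...,2]
print('pocket',edgecirc(d,[648.3,-56.3],90,30.5)); print(proj(d,[[648.3,-56.3,90]]))
near=np.hypot(P[...,0]-T[0],P[...,1]-T[1])<60
h=np.histogram(z[near&(z>T[2]-30)&(z<T[2]+40)]-T[2],bins=np.arange(-30,40,2)); print(dict(zip(h[1].astype(int),h[0])))
m=near&(abs(z-T[2]-21)<4); q=P[m]; print('collar',m.sum(),q.mean(0)-T,(q.mean(0)-T)@M,q.max(0)-q.min(0))
E
```

```text
t 6.97 tcp [ 598.8 -121.4  248.7] yaw -0.683 j6 0.46 w 58.7 F [-0.3 -0.6 -1.7]
tool x [-8.e-04  6.e-04 -1.e+00] err world [ 49.5  65.1 -18.7] tool cm [ 1.87 -0.27 -8.17]
level dr tool [ 0.    -0.     0.001]
turn dr_x (before shift) -0.001 or 3.14 -3.143
tool cm after turn [ 1.87 -0.26 -8.17]
pocket (array([647.7117158 , -56.81253458]), array([647.71283394, -56.81200649,  30.43695202]), 126, np.float64(0.2221627674724207))
[[246.54195493  91.02171524]]
{np.int64(-30): np.int64(0), np.int64(-28): np.int64(0), np.int64(-26): np.int64(0), np.int64(-24): np.int64(0), np.int64(-22): np.int64(0), np.int64(-20): np.int64(9), np.int64(-18): np.int64(57), np.int64(-16): np.int64(90), np.int64(-14): np.int64(3073), np.int64(-12): np.int64(3198), np.int64(-10): np.int64(344), np.int64(-8): np.int64(388), np.int64(-6): np.int64(401), np.int64(-4): np.int64(441), np.int64(-2): np.int64(478), np.int64(0): np.int64(480), np.int64(2): np.int64(501), np.int64(4): np.int64(563), np.int64(6): np.int64(504), np.int64(8): np.int64(465), np.int64(10): np.int64(456), np.int64(12): np.int64(435), np.int64(14): np.int64(478), np.int64(16): np.int64(422), np.int64(18): np.int64(447), np.int64(20): np.int64(1919), np.int64(22): np.int64(1270), np.int64(24): np.int64(185), np.int64(26): np.int64(190), np.int64(28): np.int64(190), np.int64(30): np.int64(188), np.int64(32): np.int64(196), np.int64(34): np.int64(213), np.int64(36): np.int64(209)}
collar 3937 [ 8.20857204  8.76312671 21.32796806] [-21.32875621   0.81150596 -11.97835059] [66.31080527 59.43497435  7.99361736]
```

Run:
```python
from m import *
f=np.load('/tmp/w4.npz'); d={k:f[k] for k in f}; P=cloud(d)
T=np.array([598.8,-121.4,248.7]); yaw=-.683; Y=np.array([np.cos(yaw),np.sin(yaw)]); Z=np.array([Y[1],-Y[0]])
rel=P[...,:2]-T[:2]; a=rel@Y; b=rel@Z; z=P[...,2]-T[2]
def edges(zz,lab,r):
    m=(abs(z-zz)<3)&(np.hypot(a,b)<50); 
    c=max(cv2.findContours(m.astype(np.uint8),cv2.RETR_EXTERNAL,cv2.CHAIN_APPROX_NONE)[0],key=cv2.contourArea)[:,0]
    q=onplane(d,c,T[2]+zz)[:,:2]-T[:2]; q=np.c_[q@Y,q@Z]; 
    k=np.hypot(*q.T); k=(abs(k-r)<4)&(q[:,1]<5); print(lab,k.sum(),circ(q[k],r)[:2],circ(q[k]))
edges(-13,'flange',40); edges(21,'collar',30)
# flat-floor disc by brightness
hsv=d['img'].mean(2); m=((hsv>55)&(hsv<110)&(abs(z+13)<3)&(np.hypot(a,b)<25)).astype(np.uint8)
k,l,s,c=cv2.connectedComponentsWithStats(m); i=1+s[1:,4].argmax(); q=onplane(d,c[i][None],T[2]-13)[0,:2]-T[:2]; print('floor',s[i],q@Y,q@Z)
print('floor by depth', [ (a[k].mean(),b[k].mean(),k.sum()) for k in [(abs(z+13)<2)&(np.hypot(a,b)<22)]])
```

```text
flange 191 [ 0.66181834 -0.04756535] [ 0.66805602 -1.40917736 38.89800265]
collar 246 [ 0.64288128 -0.69189068] [ 0.64004261 -0.3804654  30.25891487]
floor [ 232  223   37   35 1017] 0.5490443534993327 0.1836664689320476
floor by depth [(np.float64(0.7237864333775256), np.float64(1.7951147507666596), np.int64(2549))]
```

Run:
```python
from h import *
goto([647.1,-56.6,170],-0.682)
```

```text
t 7.02 tcp [ 598.8 -121.3  248.7] yaw -0.683 j6 0.46 w 58.6 F [-0.7  0.5 -2.8]
tool x [-8.e-04  6.e-04 -1.e+00] err world [ 48.3  64.7 -78.7] tool cm [ 7.87 -0.33 -8.07]
level dr tool [0.    0.    0.001]
turn dr_x (before shift) -0.001 or 3.14 -3.143
tool cm after turn [ 7.87 -0.32 -8.07]
```

Call:
apply_moves(
  increments=[
    {"gripper": 50,"delta_pos": [0,-0.07,-1.5],"dr": [0,0,0.001]},
    {"gripper": 50,"delta_pos": [0,-0.07,-2.2],"dr": [0,0,0]},
    {"gripper": 50,"delta_pos": [0,-0.07,-2.2],"dr": [0,0,0]},
    {"gripper": 50,"delta_pos": [0.5,-0.06,-1.5],"dr": [0,0,0]},
    {"gripper": 50,"delta_pos": [1.5,-0.05,-0.67],"dr": [0,0,0]},
  ],
)

```text
t: 7.43
ee_pos: [650.2, -54.5, 230.2]
orientation: [1.694, 0.803, -1.686]
ft_force: [0.8, -0.1, -1.9]
width: 58.8
```

Call:
apply_moves(
  increments=[
    {"gripper": 50,"delta_pos": [2,0,0],"dr": [0,0,0]},
    {"gripper": 50,"delta_pos": [2,0,0],"dr": [0,0,0]},
    {"gripper": 50,"delta_pos": [1.87,0,0],"dr": [0,0,0]},
    {"gripper": 50,"delta_pos": [0,0,0],"dr": [0,0,0]},
    {"gripper": 50,"delta_pos": [0,0,0],"dr": [0,0,0]},
  ],
)

```text
t: 7.85
ee_pos: [646.0, -56.4, 168.0]
orientation: [1.689, 0.807, -1.696]
ft_force: [-0.5, -0.1, -2.1]
width: 59.2
```

Call:
apply_moves(
  increments=[
    {"gripper": 50,"delta_pos": [0,0,0],"dr": [0,0,0]},
    {"gripper": 50,"delta_pos": [0,0,0],"dr": [0,0,0]},
    {"gripper": 50,"delta_pos": [0,0,0],"dr": [0,0,0]},
    {"gripper": 50,"delta_pos": [0,0,0],"dr": [0,0,0]},
    {"gripper": 50,"delta_pos": [0,0,0],"dr": [0,0,0]},
  ],
)

```text
t: 8.27
ee_pos: [647.7, -56.6, 170.8]
orientation: [1.693, 0.804, -1.691]
ft_force: [-0.1, -0.2, -1.8]
width: 58.8
```

Run:
```python
from h import *
goto([647.1,-56.6,109],-0.682)
```

```text
t 8.27 tcp [647.7 -56.6 170.8] yaw -0.683 j6 0.58 w 58.8 F [-0.1 -0.2 -1.8]
tool x [ 1.3e-03 -2.0e-04 -1.0e+00] err world [ -0.6   0.  -61.8] tool cm [ 6.18 -0.05  0.04]
level dr tool [ 0.     -0.0007 -0.0011]
turn dr_x (before shift) -0.001 or 3.141 -3.143
tool cm after turn [ 6.18 -0.05  0.04]
```

Call:
apply_moves(
  increments=[
    {"gripper": 50,"delta_pos": [1,-0.05,0.04],"dr": [0,0,-0.001]},
    {"gripper": 50,"delta_pos": [1.5,0,0],"dr": [0,0,0]},
    {"gripper": 50,"delta_pos": [1.2,0,0],"dr": [0,0,0]},
    {"gripper": 50,"delta_pos": [0.8,0,0],"dr": [0,0,0]},
    {"gripper": 50,"delta_pos": [0.4,0,0],"dr": [0,0,0]},
  ],
)

```text
t: 8.68
ee_pos: [645.6, -56.4, 118.9]
orientation: [1.69, 0.807, -1.695]
ft_force: [0.0, -0.4, -1.9]
width: 58.7
```

Call:
apply_moves(
  increments=[
    {"gripper": 50,"delta_pos": [0.2,0,0],"dr": [0,0,0]},
    {"gripper": 50,"delta_pos": [0,0,0],"dr": [0,0,0]},
    {"gripper": 50,"delta_pos": [0,0,0],"dr": [0,0,0]},
    {"gripper": 50,"delta_pos": [0,0,0],"dr": [0,0,0]},
    {"gripper": 50,"delta_pos": [0,0,0],"dr": [0,0,0]},
  ],
)

```text
t: 9.1
ee_pos: [647.1, -56.5, 119.6]
orientation: [1.693, 0.805, -1.692]
ft_force: [-0.3, 0.4, -1.2]
width: 58.5
```

Run:
```python
from h import *
goto([647.1,-56.6,109],-0.682)
```

```text
t 9.10 tcp [647.1 -56.5 119.6] yaw -0.683 j6 0.58 w 58.5 F [-0.3  0.4 -1.2]
tool x [ 3.e-04  5.e-04 -1.e+00] err world [  0.   -0.1 -10.6] tool cm [1.06 0.   0.  ]
level dr tool [ 0.     -0.0006  0.    ]
turn dr_x (before shift) -0.001 or 3.141 -3.143
tool cm after turn [1.06 0.   0.  ]
```

Aligned, no contact. Lower slowly.

Call:
apply_moves(
  increments=[
    {"gripper": 50,"delta_pos": [0.15,0,0],"dr": [0,0,0]},
    {"gripper": 50,"delta_pos": [0.15,0,0],"dr": [0,0,0]},
    {"gripper": 50,"delta_pos": [0.15,0,0],"dr": [0,0,0]},
    {"gripper": 50,"delta_pos": [0.1,0,0],"dr": [0,0,0]},
    {"gripper": 50,"delta_pos": [0.1,0,0],"dr": [0,0,0]},
  ],
)

```text
t: 9.52
ee_pos: [646.6, -56.5, 112.3]
orientation: [1.692, 0.806, -1.693]
ft_force: [-0.7, -0.3, -2.8]
width: 58.3
```

Call:
apply_moves(
  increments=[
    {"gripper": 50,"delta_pos": [0.1,0,0],"dr": [0,0,0]},
    {"gripper": 50,"delta_pos": [0.1,0,0],"dr": [0,0,0]},
    {"gripper": 50,"delta_pos": [0.05,0,0],"dr": [0,0,0]},
    {"gripper": 50,"delta_pos": [0,0,0],"dr": [0,0,0]},
    {"gripper": 50,"delta_pos": [0,0,0],"dr": [0,0,0]},
  ],
)

```text
t: 9.93
ee_pos: [646.6, -56.5, 109.9]
orientation: [1.692, 0.806, -1.693]
ft_force: [-0.0, -0.2, -1.5]
width: 58.9
```

Run:
```python
from h import *
goto([647.1,-56.6,109],-0.682); print(ctrl.get_obs()['moment'])
```

```text
t 9.93 tcp [646.6 -56.5 109.9] yaw -0.683 j6 0.58 w 58.9 F [-0.  -0.2 -1.5]
tool x [-9.e-04  6.e-04 -1.e+00] err world [ 0.5 -0.1 -0.9] tool cm [ 0.09  0.04 -0.02]
level dr tool [0.     0.0001 0.0011]
turn dr_x (before shift) -0.001 or 3.141 -3.143
tool cm after turn [ 0.09  0.04 -0.02]
[-0.04050044  0.11605403 -0.00250045]
```

Still free of contact, 1 mm above nominal; nudge to light contact.

Call:
apply_moves(
  increments=[
    {"gripper": 50,"delta_pos": [0.05,0.03,0],"dr": [0,0,0.001]},
    {"gripper": 50,"delta_pos": [0.05,0,0],"dr": [0,0,0]},
    {"gripper": 50,"delta_pos": [0.03,0,0],"dr": [0,0,0]},
    {"gripper": 50,"delta_pos": [0,0,0],"dr": [0,0,0]},
    {"gripper": 50,"delta_pos": [0,0,0],"dr": [0,0,0]},
  ],
)

```text
t: 10.35
ee_pos: [646.8, -56.7, 108.6]
orientation: [1.692, 0.805, -1.692]
ft_force: [-0.0, 0.8, -2.3]
width: 58.9
```

Run:
```python
from h import *
goto([647.1,-56.6,109],-0.682); print(ctrl.get_obs()['moment'])
```

```text
t 10.35 tcp [646.8 -56.7 108.6] yaw -0.683 j6 0.58 w 58.9 F [-0.   0.8 -2.3]
tool x [-1.e-04 -0.e+00 -1.e+00] err world [0.3 0.1 0.4] tool cm [-0.04  0.01 -0.02]
level dr tool [0.     0.0001 0.0001]
turn dr_x (before shift) -0.001 or 3.141 -3.143
tool cm after turn [-0.04  0.01 -0.02]
[-0.08146386  0.12750187 -0.02280691]
```

Call:
apply_moves(
  increments=[
    {"gripper": 50,"delta_pos": [0.03,0.02,-0.01],"dr": [0,0,0]},
    {"gripper": 50,"delta_pos": [0.03,0,0],"dr": [0,0,0]},
    {"gripper": 50,"delta_pos": [0.03,0,0],"dr": [0,0,0]},
    {"gripper": 50,"delta_pos": [0,0,0],"dr": [0,0,0]},
    {"gripper": 50,"delta_pos": [0,0,0],"dr": [0,0,0]},
  ],
)

```text
t: 10.77
ee_pos: [647.2, -56.8, 108.3]
orientation: [1.692, 0.804, -1.692]
ft_force: [-1.9, -0.0, 4.8]
width: 58.9
```

Run:
```python
from h import *
goto([647.1,-56.6,109],-0.682); print(ctrl.get_obs()['moment'])
```

```text
t 10.77 tcp [647.2 -56.8 108.3] yaw -0.683 j6 0.58 w 58.9 F [-1.9 -0.   4.8]
tool x [ 3.e-04 -0.e+00 -1.e+00] err world [-0.1  0.2  0.7] tool cm [-0.07 -0.02 -0.01]
level dr tool [ 0.     -0.0002 -0.0003]
turn dr_x (before shift) -0.001 or 3.141 -3.143
tool cm after turn [-0.07 -0.02 -0.01]
[ 0.04773604  0.6448169  -0.00355402]
```

Call:
apply_moves(
  increments=[
    {"gripper": 50,"delta_pos": [0.03,0,0],"dr": [0,0,0]},
    {"gripper": 50,"delta_pos": [0.02,0,0],"dr": [0,0,0]},
    {"gripper": 50,"delta_pos": [0,0,0],"dr": [0,0,0]},
    {"gripper": 50,"delta_pos": [0,0,0],"dr": [0,0,0]},
    {"gripper": 50,"delta_pos": [0,0,0],"dr": [0,0,0]},
  ],
)

```text
t: 11.18
ee_pos: [647.2, -56.8, 108.3]
orientation: [1.692, 0.804, -1.692]
ft_force: [-4.5, -0.3, 9.3]
width: 58.9
```

Run:
```python
from m import *
goto([647.1,-56.6,109],-0.682); print(ctrl.get_obs()['moment'])
# flange height check
for n in ('wrist','scene','side'):
    d=cam(n); P=cloud(d); z=P[...,2]; r=np.hypot(P[...,0]-647.5,P[...,1]+56.6)
    m=(r<38)&(r>32)&(abs(z-100)<15); q=P[m]
    ref=(r>43)&(r<52)&(abs(z-90)<6)
    print(n,m.sum(),np.median(q[:,2]) if m.sum() else None,'dial',np.median(z[ref]))
    if n=='wrist' and m.sum()>50: A=np.c_[q[:,:2]-[647.5,-56.6],np.ones(len(q))]; k=abs(q[:,2]-np.median(q[:,2]))<3; print(np.linalg.lstsq(A[k],q[k,2],rcond=None)[0])
```

```text
t 11.18 tcp [647.2 -56.8 108.3] yaw -0.683 j6 0.58 w 58.9 F [-4.5 -0.3  9.3]
tool x [ 4.e-04 -0.e+00 -1.e+00] err world [-0.1  0.2  0.7] tool cm [-0.07 -0.02 -0.01]
level dr tool [ 0.     -0.0002 -0.0003]
turn dr_x (before shift) -0.001 or 3.141 -3.143
tool cm after turn [-0.07 -0.02 -0.01]
[ 0.16815461  0.91931129 -0.00779404]
wrist 2222 96.32202026461155 dial 90.2062489619761
[-1.25582726e-04 -2.18413042e-03  9.62742370e+01]
scene 71 97.91832023574393 dial 91.86140226903373
side 58 96.6145175631791 dial 90.46825219662539
```

Call:
apply_moves(
  increments=[
    {"gripper": 50,"delta_pos": [-0.06,0,0],"dr": [0,0,0]},
    {"gripper": 66,"delta_pos": [0,0,0],"dr": [0,0,0]},
    {"gripper": 72,"delta_pos": [0,0,0],"dr": [0,0,0]},
    {"gripper": 80,"delta_pos": [0,0,0],"dr": [0,0,0]},
    {"gripper": 90,"delta_pos": [0,0,0],"dr": [0,0,0]},
  ],
)

```text
t: 11.75
ee_pos: [647.2, -56.8, 107.6]
orientation: [1.692, 0.805, -1.692]
ft_force: [0.4, 0.0, -0.5]
width: 73.1
```

Call:
apply_moves(
  increments=[
    {"gripper": 95,"delta_pos": [-0.5,0,0],"dr": [0,0,0]},
    {"gripper": 95,"delta_pos": [-1.5,0,0],"dr": [0,0,0]},
    {"gripper": 95,"delta_pos": [-2.5,0,0],"dr": [0,0,0]},
    {"gripper": 95,"delta_pos": [-3.5,0,0],"dr": [0,0,0]},
    {"gripper": 95,"delta_pos": [-3.5,0,0],"dr": [0,0,0]},
  ],
)

```text
t: 12.17
ee_pos: [646.4, -56.7, 223.4]
orientation: [1.691, 0.806, -1.694]
ft_force: [0.6, 0.2, -0.3]
width: 83.5
```

Run:
```python
from m import *
goto([466.3,327,250],-0.682+0.6+.7)
d=cam('wrist'); save(d,'5.png'); P=cloud(d); z=P[...,2]; r=np.hypot(P[...,0]-647.5,P[...,1]+56.6)
m=(r<38)&(r>32)&(abs(z-100)<15); q=P[m]; print('flange',np.median(q[:,2]),'dial',np.median(z[(r>43)&(r<52)&(abs(z-90)<6)]))
m=(r<36)&(abs(z-130)<4); q=P[m]; print('collar',m.sum(),q.mean(0)); 
k=abs(q[:,2]-np.median(q[:,2]))<2; A=np.c_[q[:,:2]-[647.5,-56.6],np.ones(len(q))]; print(np.linalg.lstsq(A[k],q[k,2],rcond=None)[0])
c=max(cv2.findContours(m.astype(np.uint8),cv2.RETR_EXTERNAL,cv2.CHAIN_APPROX_NONE)[0],key=cv2.contourArea)[:,0]
print('collar circ',circ(onplane(d,c,130)[:,:2]))
```

```text
t 12.17 tcp [646.4 -56.7 223.4] yaw -0.683 j6 0.58 w 83.5 F [ 0.6  0.2 -0.3]
tool x [-2.1e-03  2.0e-04 -1.0e+00] err world [-180.1  383.7   26.6] tool cm [ -2.61 -38.19 -18.39]
level dr tool [0.     0.0012 0.0018]
turn dr_x (before shift) -1.301 or 1.841 -4.443
tool cm after turn [ -2.72   7.55 -41.7 ]
flange 96.30332249759745 dial 90.25736464963387
collar 1654 [647.93750917 -57.16411163 129.77431352]
[7.06453525e-04 4.89207780e-04 1.30072087e+02]
collar circ [647.9759271  -57.14074341  29.60257613]
```

View pics/5.png

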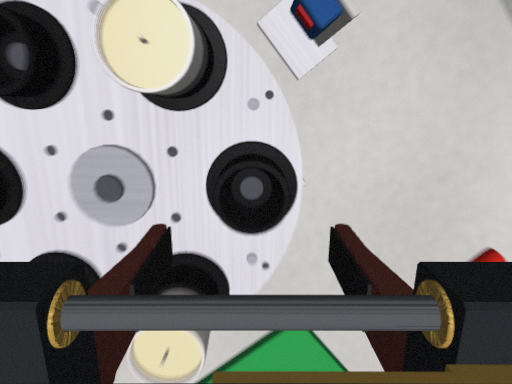

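Call:
apply_moves(
  increments=[
    {"gripper": 100,"delta_pos": [-1.5,-0.5,-0.25],"dr": [0,0.001,0.002]},
    {"gripper": 100,"delta_pos": [-1.2,-1.5,-0.7],"dr": [0,0,0]},
    {"gripper": 100,"delta_pos": [0,-2.5,-1.2],"dr": [0,0,0]},
    {"gripper": 100,"delta_pos": [0,-3.3,-1.6],"dr": [0,0,0]},
    {"gripper": 100,"delta_pos": [0,-3.3,-1.6],"dr": [0,0,0]},
  ],
)

```text
t: 12.63
ee_pos: [592.9, 56.3, 249.3]
orientation: [1.693, 0.803, -1.692]
ft_force: [0.7, 0.3, 0.7]
width: 88.0
```

Call:
apply_moves(
  increments=[
    {"gripper": 100,"delta_pos": [0,-3.3,-1.6],"dr": [0,0,0]},
    {"gripper": 100,"delta_pos": [0,-3.3,-1.6],"dr": [0,0,0]},
    {"gripper": 100,"delta_pos": [0,-3.3,-1.6],"dr": [0,0,0]},
    {"gripper": 100,"delta_pos": [0,-3.3,-1.6],"dr": [0,0,0]},
    {"gripper": 100,"delta_pos": [0,-3.3,-1.6],"dr": [0,0,0]},
  ],
)

```text
t: 13.05
ee_pos: [514.6, 222.9, 248.9]
orientation: [1.691, 0.804, -1.692]
ft_force: [0.4, 0.6, -0.4]
width: 87.7
```

Call:
apply_moves(
  increments=[
    {"gripper": 100,"delta_pos": [0.5,-3.3,-1.6],"dr": [0,0,0]},
    {"gripper": 100,"delta_pos": [1,-3.3,-1.6],"dr": [0,0,0]},
    {"gripper": 100,"delta_pos": [2,-2.5,-1.2],"dr": [0,0,0]},
    {"gripper": 100,"delta_pos": [2,-1.3,-0.6],"dr": [0,0,0]},
    {"gripper": 100,"delta_pos": [1.5,0,0],"dr": [0,0,0]},
  ],
)

```text
t: 13.47
ee_pos: [464.7, 328.0, 177.5]
orientation: [1.688, 0.806, -1.69]
ft_force: [0.2, -0.6, -0.6]
width: 88.0
```

Call:
apply_moves(
  increments=[
    {"gripper": 100,"delta_pos": [0,0,0],"dr": [0,0,0]},
    {"gripper": 100,"delta_pos": [0,0,0],"dr": [0,0,0]},
    {"gripper": 100,"delta_pos": [0,0,0],"dr": [0,0,0]},
    {"gripper": 100,"delta_pos": [0,0,0],"dr": [0,0,0]},
    {"gripper": 100,"delta_pos": [0,0,0],"dr": [0,0,0]},
  ],
)

```text
t: 13.88
ee_pos: [469.0, 325.3, 180.4]
orientation: [1.696, 0.803, -1.689]
ft_force: [0.2, -1.1, 0.2]
width: 87.6
```

Run:
```python
from m import *
goto([466.3,327,56],-0.682)
d=cam('wrist'); P=cloud(d); z=P[...,2]; r=np.hypot(P[...,0]-466.3,P[...,1]-327)
m=(r<40)&(abs(z-83)<4); q=P[m]; print('rim',m.sum(),q.mean(0),np.median(q[:,2]),q.max(0)-q.min(0))
c=max(cv2.findContours(m.astype(np.uint8),cv2.RETR_EXTERNAL,cv2.CHAIN_APPROX_NONE)[0],key=cv2.contourArea)[:,0]
print('circ',circ(onplane(d,c,84)[:,:2]), edgecirc(d,q.mean(0)[:2],84,28,4,8))
print(proj(d,[[466,327,84]]))
```

```text
t 13.88 tcp [469.  325.3 180.4] yaw -0.684 j6 1.27 w 87.6 F [ 0.2 -1.1  0.2]
tool x [ 3.6e-03  5.0e-04 -1.0e+00] err world [  -2.7    1.7 -124.4] tool cm [12.44 -0.34  0.07]
level dr tool [ 0.     -0.0027 -0.0025]
turn dr_x (before shift) -0.002 or 3.14 -3.144
tool cm after turn [12.44 -0.34  0.07]
rim 3527 [465.52610272 325.54181781  80.87244397] 80.22827146135985 [55.90944237 56.12988288  7.85238828]
circ [465.77606521 325.84608505  27.68946197] (array([465.48173419, 325.83380165]), array([465.48376127, 325.83557007,  27.632484  ]), 126, np.float64(0.48238259384469906))
[[244.78207878 198.07455841]]
```

Call:
apply_moves(
  increments=[
    {"gripper": 100,"delta_pos": [1.5,-0.37,0.2],"dr": [0,-0.002,-0.002]},
    {"gripper": 100,"delta_pos": [3,0,0],"dr": [0,0,0]},
    {"gripper": 100,"delta_pos": [3.4,0,0],"dr": [0,0,0]},
    {"gripper": 100,"delta_pos": [3,0,0],"dr": [0,0,0]},
    {"gripper": 100,"delta_pos": [1.5,0,0],"dr": [0,0,0]},
  ],
)

```text
t: 14.35
ee_pos: [463.1, 324.9, 52.7]
orientation: [1.689, 0.803, -1.696]
ft_force: [-0.8, -0.0, -0.7]
width: 87.9
```

Call:
apply_moves(
  increments=[
    {"gripper": 100,"delta_pos": [0,0,0],"dr": [0,0,0]},
    {"gripper": 90,"delta_pos": [0,0,0],"dr": [0,0,0]},
    {"gripper": 80,"delta_pos": [0,0,0],"dr": [0,0,0]},
    {"gripper": 73,"delta_pos": [0,0,0],"dr": [0,0,0]},
    {"gripper": 70,"delta_pos": [0,0,0],"dr": [0,0,0]},
  ],
)

```text
t: 14.77
ee_pos: [465.1, 326.7, 56.9]
orientation: [1.694, 0.805, -1.69]
ft_force: [0.2, 0.0, 0.4]
width: 64.4
```

Run:
```python
from h import *
goto([464.8,326.1,56],-0.682)
```

```text
t 14.77 tcp [465.1 326.7  56.9] yaw -0.683 j6 1.28 w 64.4 F [0.2 0.  0.4]
tool x [ 1.7e-03  8.0e-04 -1.0e+00] err world [-0.3 -0.6 -0.9] tool cm [0.09 0.01 0.06]
level dr tool [ 0.     -0.0017 -0.0008]
turn dr_x (before shift) -0.001 or 3.14 -3.143
tool cm after turn [0.09 0.01 0.06]
```

Call:
apply_moves(
  increments=[
    {"gripper": 68,"delta_pos": [0.08,0,0.06],"dr": [0,-0.001,-0.001]},
    {"gripper": 66,"delta_pos": [0,0,0],"dr": [0,0,0]},
    {"gripper": 60,"delta_pos": [0,0,0],"dr": [0,0,0]},
    {"gripper": 50,"delta_pos": [0,0,0],"dr": [0,0,0]},
    {"gripper": 45,"delta_pos": [0,0,0],"dr": [0,0,0]},
  ],
)

```text
t: 15.18
ee_pos: [464.0, 325.7, 55.0]
orientation: [1.69, 0.805, -1.694]
ft_force: [0.1, -1.4, 5.8]
width: 55.5
```

Call:
apply_moves(
  increments=[
    {"gripper": 45,"delta_pos": [0,0,0],"dr": [0,0,0]},
    {"gripper": 45,"delta_pos": [0,0,0],"dr": [0,0,0]},
    {"gripper": 45,"delta_pos": [0,0,0],"dr": [0,0,0]},
    {"gripper": 45,"delta_pos": [0,0,0],"dr": [0,0,0]},
    {"gripper": 45,"delta_pos": [0,0,0],"dr": [0,0,0]},
  ],
)

```text
t: 15.6
ee_pos: [464.0, 325.8, 55.0]
orientation: [1.69, 0.805, -1.694]
ft_force: [-0.1, -0.5, 6.6]
width: 56.0
```

Run:
```python
from h import *
goto([647.2,-56.8,260],-0.682)
```

```text
t 15.60 tcp [464.  325.8  55. ] yaw -0.683 j6 1.27 w 56.0 F [-0.1 -0.5  6.6]
tool x [-1.5e-03 -6.0e-04 -1.0e+00] err world [ 183.2 -382.6  205. ] tool cm [-20.51  38.34  18.14]
level dr tool [0.     0.0014 0.0008]
turn dr_x (before shift) -0.001 or 3.141 -3.143
tool cm after turn [-20.51  38.32  18.18]
```

Call:
apply_moves(
  increments=[
    {"gripper": 45,"delta_pos": [-0.5,0,0],"dr": [0,0,0]},
    {"gripper": 45,"delta_pos": [-1,0,0],"dr": [0,0.001,0.001]},
    {"gripper": 45,"delta_pos": [-2,0,0],"dr": [0,0,0]},
    {"gripper": 45,"delta_pos": [-3,0,0],"dr": [0,0,0]},
    {"gripper": 45,"delta_pos": [-3.3,0,0],"dr": [0,0,0]},
  ],
)

```text
t: 16.02
ee_pos: [462.6, 324.9, 152.7]
orientation: [1.688, 0.804, -1.696]
ft_force: [0.4, -0.4, -1.6]
width: 55.5
```

Call:
apply_moves(
  increments=[
    {"gripper": 45,"delta_pos": [-3.3,0,0],"dr": [0,0,0]},
    {"gripper": 45,"delta_pos": [-3.3,0,0],"dr": [0,0,0]},
    {"gripper": 45,"delta_pos": [-2.5,0.8,0.4],"dr": [0,0,0]},
    {"gripper": 45,"delta_pos": [-1.6,1.5,0.7],"dr": [0,0,0]},
    {"gripper": 45,"delta_pos": [0,2.5,1.2],"dr": [0,0,0]},
  ],
)

```text
t: 16.43
ee_pos: [487.8, 279.5, 264.3]
orientation: [1.697, 0.807, -1.684]
ft_force: [0.5, 0.6, -1.8]
width: 55.7
```

Call:
apply_moves(
  increments=[
    {"gripper": 45,"delta_pos": [0,3,1.4],"dr": [0,0,0]},
    {"gripper": 45,"delta_pos": [0,3,1.4],"dr": [0,0,0]},
    {"gripper": 45,"delta_pos": [0,3,1.4],"dr": [0,0,0]},
    {"gripper": 45,"delta_pos": [0,3,1.4],"dr": [0,0,0]},
    {"gripper": 45,"delta_pos": [0,3,1.4],"dr": [0,0,0]},
  ],
)

```text
t: 16.85
ee_pos: [558.8, 127.1, 260.1]
orientation: [1.691, 0.804, -1.693]
ft_force: [0.3, 0.1, -2.2]
width: 55.9
```

Call:
apply_moves(
  increments=[
    {"gripper": 45,"delta_pos": [0,3,1.4],"dr": [0,0,0]},
    {"gripper": 45,"delta_pos": [0,3,1.4],"dr": [0,0,0]},
    {"gripper": 45,"delta_pos": [0,3,1.4],"dr": [0,0,0]},
    {"gripper": 45,"delta_pos": [0,2,1],"dr": [0,0,0]},
    {"gripper": 45,"delta_pos": [0,1,0.5],"dr": [0,0,0]},
  ],
)

```text
t: 17.27
ee_pos: [616.4, 6.1, 259.9]
orientation: [1.692, 0.802, -1.694]
ft_force: [-0.6, 0.1, -2.2]
width: 55.7
```

Call:
apply_moves(
  increments=[
    {"gripper": 45,"delta_pos": [0,0,0],"dr": [0,0,0]},
    {"gripper": 45,"delta_pos": [0,0,0],"dr": [0,0,0]},
    {"gripper": 45,"delta_pos": [0,0,0],"dr": [0,0,0]},
    {"gripper": 45,"delta_pos": [0,0,0],"dr": [0,0,0]},
    {"gripper": 45,"delta_pos": [0,0,0],"dr": [0,0,0]},
  ],
)

```text
t: 17.68
ee_pos: [615.4, 10.0, 259.8]
orientation: [1.69, 0.806, -1.692]
ft_force: [0.7, 0.5, -2.1]
width: 55.7
```

```bash
cat > c.py <<'E'
from m import *
goto([647.2,-56.8,200],-0.682)
o=ctrl.get_obs(); T=o['ee_pos']; d=cam('wrist'); save(d,'6.png'); P=cloud(d)
yaw=-.683; Y=np.array([np.cos(yaw),np.sin(yaw)]); Z=np.array([Y[1],-Y[0]])
rel=P[...,:2]-T[:2]; a=rel@Y; b=rel@Z; z=P[...,2]-T[2]
m=(abs(z-28)<6)&(np.hypot(a,b)<34); q=P[m]; print('rim',m.sum(),np.median(z[m]),'y,z mean',a[m].mean(),b[m].mean(),'ext',np.ptp(a[m]),np.ptp(b[m]))
m2=m&(np.hypot(a-a[m].mean(),b-b[m].mean())<24)&(abs(z-np.median(z[m]))<3)
print('tilt (y,z slope)',np.linalg.lstsq(np.c_[a[m2],b[m2],np.ones(m2.sum())],z[m2],rcond=None)[0])
g=edgecirc(d,T[:2]+a[m].mean()*Y+b[m].mean()*Z,T[2]+29,28,4,8); c=g[0]-T[:2]; print('edge y,z',c@Y,c@Z,g[1:])
E
python3 c.py
```

```text
t 17.68 tcp [615.4  10.  259.8] yaw -0.681 j6 0.68 w 55.7 F [ 0.7  0.5 -2.1]
tool x [-8.e-04 -6.e-04 -1.e+00] err world [ 31.8 -66.8 -59.8] tool cm [5.98 6.68 3.18]
level dr tool [0.     0.001  0.0003]
turn dr_x (before shift) 0.001 or 3.142 -3.141
tool cm after turn [5.98 6.68 3.18]
rim 9923 25.095536860726156 y,z mean 0.5257872099583668 -8.38376239768938 ext 64.21527541267857 56.02030131481392
tilt (y,z slope) [ 5.49593362e-03 -5.60549099e-03  2.48666134e+01]
edge y,z 0.1068105398716499 -9.309169443709774 (array([621.79886188,  17.62297946,  27.22534954]), 90, np.float64(1.5282302333256226))
```

View pics/6.png

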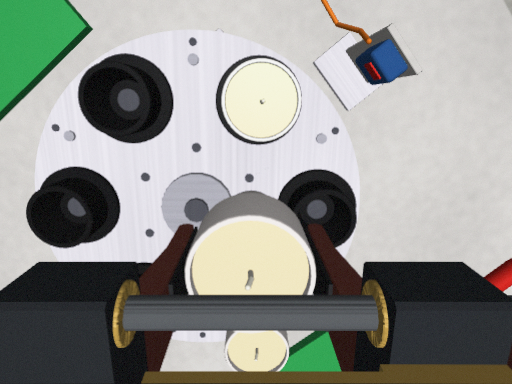

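Run:
```python
from m import *
T=ctrl.get_obs()['ee_pos']; d=cam('wrist'); P=cloud(d)
yaw=-.682; Y=np.array([np.cos(yaw),np.sin(yaw)]); Z=np.array([Y[1],-Y[0]])
rel=P[...,:2]-T[:2]; a=rel@Y; b=rel@Z; z=P[...,2]-T[2]
m=((z>22)&(z<34)&(np.hypot(a,b)<34)).astype(np.uint8)
c=max(cv2.findContours(m,cv2.RETR_EXTERNAL,cv2.CHAIN_APPROX_NONE)[0],key=cv2.contourArea)[:,0]
q=onplane(d,c,T[2]+29)[:,:2]-T[:2]; q=np.c_[q@Y,q@Z]; k=(q[:,1]<-6)&(abs(np.hypot(*q.T)-28)<5); print('depth',k.sum(),circ(q[k],28)[:2],circ(q[k]))
print(q[k].min(0),T)
# rim top height at the front edge
f=(np.hypot(a,b)<29)&(b<-22); print(np.percentile(z[f&(z>15)],[50,90,97]))
```

```text
depth 214 [ 0.52655082 -2.95744129] [ 0.49624064 -1.40876523 29.31459294]
[-31.48447084 -31.44358147] [615.53529297   9.87643095 259.79591504]
[89.07471841 90.31451805 90.75070435]
```

Call:
apply_moves(
  increments=[
    {"gripper": 45,"delta_pos": [0,0.8,0.4],"dr": [0,0.001,0]},
    {"gripper": 45,"delta_pos": [0,1.8,0.9],"dr": [0,0,0]},
    {"gripper": 45,"delta_pos": [0,2,0.95],"dr": [0,0,0]},
    {"gripper": 45,"delta_pos": [0,1.4,0.65],"dr": [0,0,0]},
    {"gripper": 45,"delta_pos": [0.5,0.68,0.32],"dr": [0,0,0]},
  ],
)

```text
t: 18.2
ee_pos: [648.9, -60.5, 255.5]
orientation: [1.694, 0.802, -1.691]
ft_force: [0.4, 0.5, -3.4]
width: 55.9
```

Call:
apply_moves(
  increments=[
    {"gripper": 45,"delta_pos": [1.5,0,0],"dr": [0,0,0]},
    {"gripper": 45,"delta_pos": [2,0,0],"dr": [0,0,0]},
    {"gripper": 45,"delta_pos": [1.5,0,0],"dr": [0,0,0]},
    {"gripper": 45,"delta_pos": [0.5,0,0],"dr": [0,0,0]},
    {"gripper": 45,"delta_pos": [0,0,0],"dr": [0,0,0]},
  ],
)

```text
t: 18.62
ee_pos: [646.2, -58.3, 197.7]
orientation: [1.69, 0.807, -1.695]
ft_force: [0.2, 0.2, -1.7]
width: 55.7
```

Call:
apply_moves(
  increments=[
    {"gripper": 45,"delta_pos": [0,0,0],"dr": [0,0,0]},
    {"gripper": 45,"delta_pos": [0,0,0],"dr": [0,0,0]},
    {"gripper": 45,"delta_pos": [0,0,0],"dr": [0,0,0]},
    {"gripper": 45,"delta_pos": [0,0,0],"dr": [0,0,0]},
    {"gripper": 45,"delta_pos": [0,0,0],"dr": [0,0,0]},
  ],
)

```text
t: 19.03
ee_pos: [647.7, -58.4, 200.4]
orientation: [1.693, 0.804, -1.691]
ft_force: [0.2, 0.0, -2.2]
width: 55.5
```

Run:
```python
from m import *
goto([647,-57.1,147],-0.682)
ims=[]
for n,p in (('scene',[648,-57,150]),('side',[648,-57,150])):
    d=cam(n); u,v=proj(d,[p])[0].astype(int); ims.append(cv2.resize(d['img'][v-50:v+50,u-65:u+65],(390,300),interpolation=cv2.INTER_CUBIC))
cv2.imwrite('pics/7.png',np.hstack(ims)[...,::-1])
```

```text
t 19.03 tcp [647.7 -58.4 200.4] yaw -0.683 j6 0.57 w 55.5 F [ 0.2  0.  -2.2]
tool x [ 1.2e-03 -1.0e-04 -1.0e+00] err world [ -0.7   1.3 -53.4] tool cm [ 5.34 -0.14 -0.05]
level dr tool [ 0.     -0.0007 -0.001 ]
turn dr_x (before shift) -0.001 or 3.141 -3.143
tool cm after turn [ 5.34 -0.14 -0.05]
```

View pics/7.png

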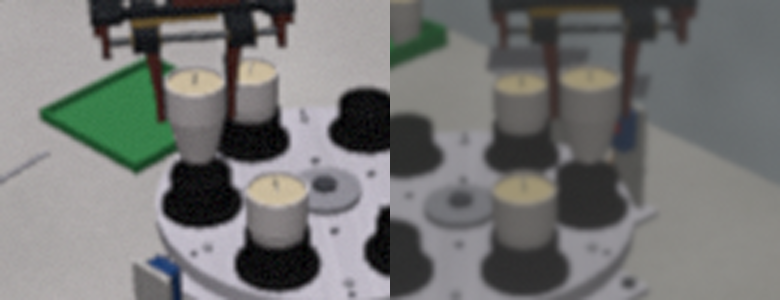

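Call:
apply_moves(
  increments=[
    {"gripper": 45,"delta_pos": [0.8,-0.13,-0.05],"dr": [0,0,-0.001]},
    {"gripper": 45,"delta_pos": [1.2,0,0],"dr": [0,0,0]},
    {"gripper": 45,"delta_pos": [1,0,0],"dr": [0,0,0]},
    {"gripper": 45,"delta_pos": [0.8,0,0],"dr": [0,0,0]},
    {"gripper": 45,"delta_pos": [0.4,0,0],"dr": [0,0,0]},
  ],
)

```text
t: 19.55
ee_pos: [645.5, -57.1, 155.2]
orientation: [1.69, 0.807, -1.696]
ft_force: [0.0, -0.1, -2.6]
width: 55.8
```

Call:
apply_moves(
  increments=[
    {"gripper": 45,"delta_pos": [0.2,0,0],"dr": [0,0,0]},
    {"gripper": 45,"delta_pos": [0,0,0],"dr": [0,0,0]},
    {"gripper": 45,"delta_pos": [0,0,0],"dr": [0,0,0]},
    {"gripper": 45,"delta_pos": [0,0,0],"dr": [0,0,0]},
    {"gripper": 45,"delta_pos": [0,0,0],"dr": [0,0,0]},
  ],
)

```text
t: 19.97
ee_pos: [647.0, -57.2, 156.2]
orientation: [1.693, 0.805, -1.692]
ft_force: [0.1, -0.3, -2.5]
width: 55.4
```

Run:
```python
from h import *
goto([647,-57.1,147],-0.682); print(ctrl.get_obs()['moment'])
```

```text
t 19.97 tcp [647.  -57.2 156.2] yaw -0.683 j6 0.58 w 55.4 F [ 0.1 -0.3 -2.5]
tool x [ 2.e-04  5.e-04 -1.e+00] err world [-0.   0.1 -9.2] tool cm [ 0.92 -0.01 -0.01]
level dr tool [ 0.     -0.0005  0.0002]
turn dr_x (before shift) -0.001 or 3.141 -3.143
tool cm after turn [ 0.92 -0.01 -0.01]
[-0.0977645   0.12292883  0.02984043]
```

Call:
apply_moves(
  increments=[
    {"gripper": 45,"delta_pos": [0.12,0,0],"dr": [0,0,0]},
    {"gripper": 45,"delta_pos": [0.12,0,0],"dr": [0,0,0]},
    {"gripper": 45,"delta_pos": [0.12,0,0],"dr": [0,0,0]},
    {"gripper": 45,"delta_pos": [0.1,0,0],"dr": [0,0,0]},
    {"gripper": 45,"delta_pos": [0.08,0,0],"dr": [0,0,0]},
  ],
)

```text
t: 20.38
ee_pos: [646.6, -57.2, 150.1]
orientation: [1.692, 0.806, -1.693]
ft_force: [0.1, 0.3, -2.4]
width: 55.8
```

Call:
apply_moves(
  increments=[
    {"gripper": 45,"delta_pos": [0.08,0,0],"dr": [0,0,0]},
    {"gripper": 45,"delta_pos": [0.06,0,0],"dr": [0,0,0]},
    {"gripper": 45,"delta_pos": [0.06,0,0],"dr": [0,0,0]},
    {"gripper": 45,"delta_pos": [0,0,0],"dr": [0,0,0]},
    {"gripper": 45,"delta_pos": [0,0,0],"dr": [0,0,0]},
  ],
)

```text
t: 20.8
ee_pos: [646.6, -57.2, 148.2]
orientation: [1.692, 0.806, -1.693]
ft_force: [0.6, 0.7, -1.8]
width: 55.6
```

Run:
```python
from h import *
goto([647,-57.1,147],-0.682); print(ctrl.get_obs()['moment'])
```

```text
t 20.80 tcp [646.6 -57.2 148.2] yaw -0.683 j6 0.58 w 55.6 F [ 0.6  0.7 -1.8]
tool x [-8.e-04  6.e-04 -1.e+00] err world [ 0.4  0.1 -1.2] tool cm [ 0.12  0.02 -0.03]
level dr tool [0.    0.    0.001]
turn dr_x (before shift) -0.001 or 3.141 -3.143
tool cm after turn [ 0.12  0.02 -0.03]
[-0.04945502  0.08724747  0.03718083]
```

Call:
apply_moves(
  increments=[
    {"gripper": 45,"delta_pos": [0.05,0.03,-0.03],"dr": [0,0,0.001]},
    {"gripper": 45,"delta_pos": [0.05,0,0],"dr": [0,0,0]},
    {"gripper": 45,"delta_pos": [0.03,0,0],"dr": [0,0,0]},
    {"gripper": 45,"delta_pos": [0,0,0],"dr": [0,0,0]},
    {"gripper": 45,"delta_pos": [0,0,0],"dr": [0,0,0]},
  ],
)

```text
t: 21.22
ee_pos: [647.0, -57.2, 147.0]
orientation: [1.692, 0.805, -1.692]
ft_force: [-1.0, -0.2, -0.6]
width: 55.7
```

Call:
apply_moves(
  increments=[
    {"gripper": 45,"delta_pos": [0.03,0,0],"dr": [0,0,0]},
    {"gripper": 45,"delta_pos": [0.03,0,0],"dr": [0,0,0]},
    {"gripper": 45,"delta_pos": [0.03,0,0],"dr": [0,0,0]},
    {"gripper": 45,"delta_pos": [0,0,0],"dr": [0,0,0]},
    {"gripper": 45,"delta_pos": [0,0,0],"dr": [0,0,0]},
  ],
)

```text
t: 21.63
ee_pos: [647.1, -57.2, 147.0]
orientation: [1.692, 0.805, -1.692]
ft_force: [-4.4, 0.2, 6.2]
width: 56.0
```

Run:
```python
from h import *
goto([647,-57.1,147],-0.682); print(ctrl.get_obs()['moment'])
```

```text
t 21.63 tcp [647.1 -57.2 147. ] yaw -0.683 j6 0.58 w 56.0 F [-4.4  0.2  6.2]
tool x [ 1.e-04 -0.e+00 -1.e+00] err world [-0.1  0.1  0. ] tool cm [-0.   -0.01 -0.  ]
level dr tool [ 0.     -0.0001 -0.0001]
turn dr_x (before shift) -0.001 or 3.141 -3.143
tool cm after turn [-0.   -0.01 -0.  ]
[-0.03511027  0.97088111 -0.00197363]
```

Call:
apply_moves(
  increments=[
    {"gripper": 45,"delta_pos": [0.03,0,0],"dr": [0,0,0]},
    {"gripper": 45,"delta_pos": [0.02,0,0],"dr": [0,0,0]},
    {"gripper": 45,"delta_pos": [0,0,0],"dr": [0,0,0]},
    {"gripper": 45,"delta_pos": [0,0,0],"dr": [0,0,0]},
    {"gripper": 45,"delta_pos": [0,0,0],"dr": [0,0,0]},
  ],
)

```text
t: 22.05
ee_pos: [647.0, -57.1, 146.9]
orientation: [1.692, 0.805, -1.692]
ft_force: [-4.0, 0.3, 10.4]
width: 55.4
```

Call:
apply_moves(
  increments=[
    {"gripper": 45,"delta_pos": [-0.05,0,0],"dr": [0,0,0]},
    {"gripper": 62,"delta_pos": [0,0,0],"dr": [0,0,0]},
    {"gripper": 68,"delta_pos": [0,0,0],"dr": [0,0,0]},
    {"gripper": 76,"delta_pos": [0,0,0],"dr": [0,0,0]},
    {"gripper": 88,"delta_pos": [0,0,0],"dr": [0,0,0]},
  ],
)

```text
t: 22.47
ee_pos: [647.4, -57.1, 146.0]
orientation: [1.693, 0.804, -1.691]
ft_force: [0.5, -0.4, -0.9]
width: 69.6
```

Call:
apply_moves(
  increments=[
    {"gripper": 95,"delta_pos": [0,0,0],"dr": [0,0,0]},
    {"gripper": 95,"delta_pos": [-0.5,0,0],"dr": [0,0,0]},
    {"gripper": 95,"delta_pos": [-1.5,0,0],"dr": [0,0,0]},
    {"gripper": 95,"delta_pos": [-2.5,0,0],"dr": [0,0,0]},
    {"gripper": 95,"delta_pos": [-3,0,0],"dr": [0,0,0]},
  ],
)

```text
t: 22.88
ee_pos: [645.9, -57.0, 220.3]
orientation: [1.69, 0.807, -1.696]
ft_force: [0.8, -1.2, 0.3]
width: 83.3
```

Call:
apply_moves(
  increments=[
    {"gripper": 95,"delta_pos": [-3,0,0],"dr": [0,0,0]},
    {"gripper": 95,"delta_pos": [-3,0,0],"dr": [0,0,0]},
    {"gripper": 95,"delta_pos": [-1.5,0,0],"dr": [0,0,0]},
    {"gripper": 95,"delta_pos": [0,0,0],"dr": [0,0,0]},
    {"gripper": 95,"delta_pos": [0,0,0],"dr": [0,0,0]},
  ],
)

```text
t: 23.3
ee_pos: [647.3, -57.1, 296.7]
orientation: [1.693, 0.804, -1.69]
ft_force: [-0.3, 0.7, -0.7]
width: 83.2
```

Run:
```python
from m import *
goto([647,-57.1,250],-0.682)
ims=[]
cs={'new':(648,-57),'a':(668,62),'b':(535.4,-98.5)}
for n in ('wrist','scene','side'):
    d=cam(n); P=cloud(d); z=P[...,2]
    for k,c in cs.items():
        r=np.hypot(P[...,0]-c[0],P[...,1]-c[1]); m=(r<24)&(abs(z-173)<7)
        if m.sum()>50:
            q=P[m]; zz=np.median(q[:,2]); g=abs(q[:,2]-zz)<2.5; A=np.c_[q[g,:2]-c,np.ones(g.sum())]
            m2=(r<36)&(abs(z-173)<7)
            print(n,k,m.sum(),P[m2].mean(0).round(1),'wax z %.1f'%zz,'slope',np.linalg.lstsq(A,q[g,2],rcond=None)[0][:2].round(3))
    r=np.hypot(P[...,0]-648,P[...,1]+57); m=(r<38.5)&(r>32)&(abs(z-97)<6)
    print(n,'flange',m.sum(),np.median(z[m]),'dial',np.median(z[(r>43)&(r<52)&(abs(z-90)<6)]))
    u,v=proj(d,[[630,-30,150]])[0].astype(int); s=150 if n=='wrist' else 70
    ims.append(cv2.resize(d['img'][max(0,v-s):v+s,max(0,u-s):u+s],(266,266),interpolation=cv2.INTER_CUBIC))
cv2.imwrite('pics/8.png',np.hstack(ims)[...,::-1])
```

```text
t 23.30 tcp [647.3 -57.1 296.7] yaw -0.683 j6 0.58 w 83.2 F [-0.3  0.7 -0.7]
tool x [ 1.8e-03 -2.0e-04 -1.0e+00] err world [ -0.3   0.  -46.7] tool cm [ 4.67 -0.03  0.03]
level dr tool [ 0.     -0.001  -0.0015]
turn dr_x (before shift) -0.001 or 3.141 -3.143
tool cm after turn [ 4.67 -0.03  0.03]
wrist new 2286 [648.6 -57.1 172.6] wax z 171.9 slope [-0.001 -0.003]
wrist a 3130 [668.3  62.3 172.3] wax z 171.6 slope [ 0.001 -0.002]
wrist b 942 [545.1 -90.5 172.3] wax z 172.0 slope [0.007 0.005]
wrist flange 719 96.34909275773299 dial 90.22599789994555
scene new 110 [649.5 -54.1 174. ] wax z 173.9 slope [-0.021  0.001]
scene a 137 [669.   64.7 173.7] wax z 173.7 slope [ 0.017 -0.001]
scene b 85 [536.2 -95.5 173.7] wax z 173.6 slope [-0.003 -0.002]
scene flange 84 97.6029273307719 dial 91.93124435309343
side new 92 [647.6 -59.1 172.6] wax z 172.1 slope [-0.017 -0.001]
side a 73 [666.8  58.7 172.4] wax z 172.2 slope [-0.001  0.01 ]
side b 118 [ 534.3 -101.2  172.5] wax z 172.0 slope [-0.008 -0.006]
side flange 43 96.11405762599759 dial 90.82265321204166
```

View pics/8.png

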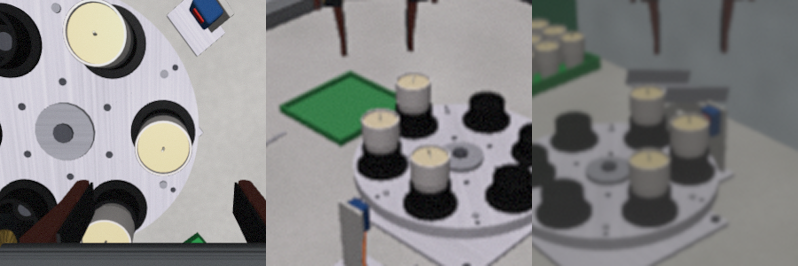

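The new candle stands level and at the same height as candles a and b in all three views, the nest's flange is flat on the dial, and the arm is well clear. Handing in.

```bash
python3 -c "
from workcell import ctrl
print(ctrl.close_job())"
```

```text
the job is handed in; nothing more can be done
None
```

I seated the loose nest in the bare pocket, let go of it, and then stood the waiting candle in that nest. I handed the job in at about 23.5 s. Both parts were lowered in small steps until they met firm contact, and the highest wrist force I read was about 10 N.

- **Nest:** the flange top is about 6.1 mm above the dial in the wrist camera, against 6 mm expected. The scene and side cameras gave 5.7 and 5.3 mm. Before the candle went in, the collar was level to about 0.001.
- **Candle:** the wax height matches candles a and b to within 0.3 mm in each of the three cameras. The wrist camera puts its tilt at 0.003 or less. The scene and side cameras gave up to 0.02, but on few pixels, and they also gave slopes up to 0.017 on the untouched candles.
- **Things to leave alone:** candles a and b were where they had been, within camera noise. I did not measure the screwdriver again at the end. It was never approached and had not moved in the views taken on the way.
- **Disagreement:** the cameras differ by 1 to 3 mm on absolute sideways position, so I aligned both parts by wrist-camera offsets and the force readings.

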